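Clamp a bent tube level with a twin-screw bar

TASK

Clamp the bent tube in its fixture: turn the two black knobs clockwise by turns, a little on one and then a little on the other, so that the clamp bar comes down level (neither end ever more than about 6 mm below the other) until each end holds the tube firmly, with about 30 N. Tighten each side by feel, as the pads under the bar are not set alike, and do not crush the tube; leave the other things on the bench alone and let go of the knobs.

Things in the scene. Friction and masses are not known exactly. Their poses are not given: they have to be found in the camera images.
- fixture: Aluminium base plate 150 x 350 x 15 mm fixed to the bench. Origin: centre of its underside; y runs along the clamp bar towards the left knob, z up. Two upright screws stand at y = +130 and -130 mm, each with a black knob on top. Turning a knob clockwise from above lowers the bar at that screw by 20 mm a turn (3.18 mm per rad); the screws hold by themselves when released.
- knob_l_grip (a point): Point on the axis of the left (+y) knob, at the height to grip. The knob is an upright fluted black cylinder 40 mm in diameter, 28 mm tall; this point is 178 mm above the bench, 10 mm under the knob's top, and stays put (knobs turn but do not rise or sink). A free knob drags with about 0.2 N m; every 10 N of load on its screw adds about 0.032 N m to the torque needed clockwise.
- knob_r_grip (a point): The same for the right (-y) knob, 260 mm away. A held knob at rest passes on its load torque (0.032 N m counter-clockwise per 10 N) plus or minus up to the drag: right after turning on, load plus drag; after easing back slightly (or when the arm swings back as it stops), load minus drag.
- bar_l (a point): Point on the upper face of the clamp bar on the left screw's axis; sinks as the left knob is turned. The bar (aluminium, 34 x 300 x 18 mm, along the fixture's y) rides on both screws. At the start it is 139 to 142 mm above the bench at each end.
- bar_r (a point): The same on the right screw's axis. The height difference of bar_l and bar_r over 260 mm is the bar's lean.
- bar: The clamp bar; origin on the left screw's axis, 9 mm under bar_l; z up when level. Two round-nosed rubber pads hang under it, 80 mm either side of the middle, above the rests. Their undersides lie 40 mm under the bar's top, but each is hand-set up to 2 mm higher or lower, which cannot be seen. Once a pad touches, its force grows by about 15 N per mm; each knob also loads the other end a little.
- tube: Steel tube 16 mm in diameter, a straight run of about 212 mm along y with both ends bent about 46 mm down; it lies loose across the two rests. Origin: centre of the straight run (8 mm under its top, which is 96 mm above the bench).
- rest_l: Fixed steel rest 36 x 22 x 72 mm standing on the base plate under the left pad, 80 mm from the fixture's middle; the tube lies in the 20 mm wide notch on its top (floor of the notch 80 mm above the bench). Origin: centre of its underside, 15 mm above the bench.
- rest_r: The same under the right pad.
- tape: Bystander: cardboard ring 90 mm across and 30 mm tall, lying on the bench. Leave alone.
- driver: Bystander: screwdriver lying on the bench. Leave alone.
- spare: Bystander: dark L-shaped spare tube, 16 mm thick, about 110 x 70 mm, lying on the bench. Leave alone.

How it is judged:
At the end, for the whole second after the job is handed in: The tube is pressed on each of the two rests with 16 to 46 N, the bar leans less than 0.027 rad (7 mm over the screws' 260 mm), and the knobs are released (contact force between tube and rest_l between 16 and 46 N and contact force between tube and rest_r between 16 and 46 N and angle between bar's own z axis and vertical below 0.027 rad); the robot touches nothing.
It fails at once if the bar leans more than 0.027 rad (7 mm between the screws) (angle between bar's own z axis and vertical above 0.027 rad).
It fails at once if the tube is crushed: more than 65 N on a rest (contact force between tube and rest_l above 65 N or contact force between tube and rest_r above 65 N).
It fails at once if a bystander is moved by more than 20 mm (distance of any of tape, driver, spare from where it was at the start of the episode above 0.02 m).
It also fails if it takes over 72 s, if anything falls off the work surface, if the arm or the gripper's body presses on something with over 40 N, if the wrist force passes 120 N, or if a joint passes its speed limit or range.

ROBOT

A 6-joint arm with a two-finger parallel gripper is mounted at the origin on the work surface. World frame = base frame: x ahead of the robot, y to its left, z up, the work surface at z = 0. Lengths are in m, angles in rad, forces in N, time in s.
With the tool pointing down it reaches from about 0.3 to 0.775 m from the base axis. Payload 14.6 kg.
Tool frame: the origin (TCP) lies at the very end of the fingers, on their centre line; the grasp point (between the pads) lies robot.tcp_to_grasp behind it (robot.tcp_to_grasp is the distance from the TCP to the grasp point, in m); z points along the fingers, y is the line along which they close (so a half turn about z gives the same grasp; the last joint's range is limited). The gripper opens to 94 mm and grips with 3 to 60 N. Pads are 16 mm wide; open, the fingers measure 119 mm over their backs; the gripper's body (75 mm by 177 mm) begins 78 mm behind the grasp point.
Start: joints at [1.141, 0.3, 1.521, -0, 1.321, -0.067], TCP at [0.195, 0.514, 0.205] pointing down, gripper open.
Joint ranges: [-3.03, 3.03], [-0.79, 2.21], [0.23, 2.52], [-1.04, 4.18], [0, 3.07], [-2.55, 2.55]. Speed limits (rad/s): [2.22, 2.22, 2.57, 3.14, 3.14, 3.14].

INTERFACE

Orientations are given as a unit quaternion [w, x, y, z].
In Python, from plant import robot, cams, sign_off, spotter gives the robot as it stands. The module is installed in compiled form; this text tells all that it offers.
- The arm moves only by the tool servo_tool, never from a script. Its argument "deltas" is a list of rows, each a list of 7 numbers: the turn, a rotation vector about the world's x, y, z in degrees, then the shift along the world's x, y, z in m, then the closure, from 0 (fully open) to 1 (shut). In form: [[ax, ay, az, tx, ty, tz, hand], ...]. A call has 1 to 5 rows; each row is the pose to reach, as a shift and turn from the pose commanded when the call began; what a row does not reach only later rows make up. A row lasts 1/10 s, in which the tool goes at most 50 mm and 8.59 degrees, less where a joint would pass 70% of its speed; a pose out of reach is approached as far as the arm can. A call with a gripper value outside its range is refused whole. The fingers move at their own pace and stop on an object; "force" is the grip in N (left out, the last holds). Time passes only in rows, so rows that repeat a pose let the fingers close. It gives the time, the measured TCP pose, the force, the opening and the grip force at its end, in the units of the state.
- robot.read_state(): the state, without advancing time (a new reading comes with each control period).
- cams.read_camera(name): name is "scene" or "top" or "wrist"; returns a dict with "image" (400x640x3 uint8, blue, green, red), "fov_y" (degrees; the focal length in pixels is half the picture's height over the tangent of half this angle, whatever the lens; pixels are square), "cx", "cy" (the principal point, pixels), "eye" and "rotation" of the camera in the world. Camera axes: x right, y down, z forward; pixel columns grow to the right and rows downward; lengths in m; the calibration is good to about 2 mm. A picture is of the moment at which its call begins. There is no depth.
- sign_off(): hands the job in; it is judged then, once.
Trained networks look in the newest picture that a camera, given by its name, has taken for a name from the list of things; names that differ only in an ending like _2 or _b are one class to them, and where a whole thing is asked for, a point or a joint stands for the part that bears it (a point fixed in the world has none). Each returns a list of dicts, best first, with "conf" (0 to 1); they miss things now and then, are a little off and sometimes report something else, mostly with a low value. They report only what shows in the picture. A call takes as long as a camera call.
- spotter.spot_in(camera, thing): "xyz" ([x, y, z] in m, in world coordinates, good to about 4 mm: the middle of the surface that is visible of it).
- spotter.pinpoint(camera, thing): "xyz" ([x, y, z] in m, in world coordinates, good to about 4 mm: a listed point, or the origin of a listed thing).
The state is a dict: "time": time; "q": joint angles; "joint_velocities": joint speeds; "joint_torque": joint torques, N m; "tcp_pos": TCP position; "ee_rot": TCP orientation; "ft_force": force on the tool from outside, world axes, zero at the start; "ft_torque": the same for the moment, N m; "grip_width": finger opening in m; "finger_force": force on a finger pad.
Only numpy, scipy, OpenCV 4.12 (cv2) and the standard library are available. Lean on these libraries where they do the work, as an engineer would, in place of code of your own. Each camera call takes 0.05 s, during which the arm holds its last target. There are 200 camera calls.

## Working session

There is one attempt and no reset: what is moved stays moved. The work goes in short steps, Python scripts to look and compute and a tool call to move; the robot and the scene stay as the last step left them, time stands still between calls to the robot, and variables do not carry over. Pictures are saved under pics/ and viewed, at most 10 in all, crops included, and the job is handed in when it is done.

Besides the shell and the picture viewer there is one more tool, called as name([rows], argument=value, ...), one row to a line, values as JSON. servo_tool: Moves the arm, as the interface text tells. Its arguments: {"type":"object","properties":{"deltas":{"type":"array"},"force":{"type":"number"}},"required":["deltas"]}

```bash
mkdir -p pics; cat > h.py <<'E'
from plant import robot,cams,sign_off,spotter
import numpy as np,cv2
def pic(c,n):
    d=cams.read_camera(c); cv2.imwrite(f'pics/{n}.png',d['image']); return d
def look(c,things):
    for t in things:
        print(c,t,[(np.round(r['xyz'],4).tolist(),round(r['conf'],2)) for r in spotter.pinpoint(c,t)[:2]])
E
python3 - <<'E'
from h import *
s=robot.read_state()
print({k:np.round(v,3).tolist() for k,v in s.items()},robot.tcp_to_grasp)
for c in ['top','scene']:
    pic(c,c+'0'); look(c,['knob_l_grip','knob_r_grip','bar_l','bar_r','fixture'])
a,b=cv2.imread('pics/top0.png'),cv2.imread('pics/scene0.png')
cv2.imwrite('pics/both0.png',cv2.resize(np.vstack([a,b]),(480,600)))
print(robot.read_state()['time'])
E
```

```text
{'time': 0.0, 'q': [1.141, 0.3, 1.522, -0.0, 1.321, -0.067], 'joint_velocities': [-0.001, -0.0, 0.001, -0.002, -0.002, 0.002], 'joint_torque': [0.001, -53.18, -35.274, 0.071, 0.024, -0.0], 'tcp_pos': [0.195, 0.514, 0.205], 'ee_rot': [-0.0, 0.18, 0.984, -0.001], 'ft_force': [0.493, 1.2, -0.592], 'ft_torque': [0.043, -0.007, 0.029], 'finger_force': 0.0, 'grip_width': 0.094} 0.0188
top knob_l_grip [([0.5412, 0.2238, 0.1807], 0.68)]
top knob_r_grip [([0.5523, -0.0395, 0.1789], 0.58), ([0.552, -0.0396, 0.1395], 0.5)]
top bar_l [([0.5377, 0.2262, 0.1388], 0.95), ([0.5492, -0.0374, 0.1396], 0.7)]
top bar_r [([0.5377, 0.2262, 0.1388], 0.95), ([0.5492, -0.0374, 0.1396], 0.7)]
top fixture [([0.5464, 0.0903, -0.0011], 0.67)]
scene knob_l_grip [([0.5401, 0.223, 0.1761], 0.87)]
scene knob_r_grip [([0.5536, -0.0374, 0.1817], 0.72)]
scene bar_l [([0.5418, 0.2266, 0.1266], 0.93), ([0.5415, 0.2256, 0.1428], 0.82)]
scene bar_r [([0.5418, 0.2266, 0.1266], 0.93), ([0.5415, 0.2256, 0.1428], 0.82)]
scene fixture [([0.5503, -0.0368, 0.1418], 0.75), ([0.4006, 0.1925, 0.0012], 0.24)]
0.6
```

View pics/both0.png

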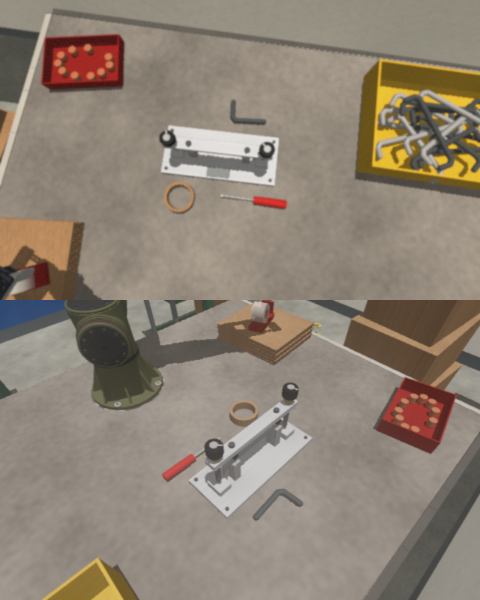

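Top view (upper): the fixture with black knobs at left (168,138) and right (267,150), and tape, driver and spare around it. The network positions match and lie 262 mm apart. I'll move above the left knob.

servo_tool([
  [0,0,0,0.04,-0.03,0.03,0.3],
  [0,0,0,0.08,-0.06,0.03,0.3],
  [0,0,0,0.115,-0.09,0.03,0.3],
  [0,0,0,0.15,-0.12,0.03,0.3],
  [0,0,0,0.19,-0.15,0.03,0.3],
], force=40)

```text
time: 1.1
tcp_pos: [0.3863, 0.3626, 0.2358]
ee_rot: [0.0, 0.18, 0.984, 0.0]
ft_force: [0.6, 0.7, -0.2]
grip_width: 0.066
finger_force: 0.0
```

servo_tool([
  [0,0,0,0.04,-0.035,0,0.3],
  [0,0,0,0.08,-0.07,0,0.3],
  [0,0,0,0.12,-0.105,0,0.3],
  [0,0,0,0.156,-0.14,0,0.3],
  [0,0,0,0.156,-0.14,0,0.3],
])

```text
time: 1.6
tcp_pos: [0.5438, 0.2206, 0.2349]
ee_rot: [-0.0, 0.182, 0.983, -0.0]
ft_force: [-0.5, 1.0, -0.2]
grip_width: 0.0658
finger_force: 0.0
```

```bash
python3 - <<'E'
from h import *
pic('wrist','w1'); look('wrist',['knob_l_grip','bar_l']); look('top',['bar_l']); look('scene',['knob_l_grip','knob_r_grip'])
s=robot.read_state();print(s['time'],s['tcp_pos'],s['ee_rot'],s['q'],s['ft_torque'],s['ft_force'])
E
```

```text
wrist knob_l_grip [([0.5397, 0.2255, 0.181], 0.91)]
wrist bar_l [([0.5439, 0.224, 0.1325], 0.66), ([0.552, -0.0372, 0.1418], 0.56)]
top bar_l [([0.5377, 0.2262, 0.1388], 0.95), ([0.5492, -0.0374, 0.1396], 0.7)]
scene knob_l_grip [([0.5401, 0.223, 0.1761], 0.87)]
scene knob_r_grip [([0.5536, -0.0374, 0.1817], 0.72)]
1.9 [0.54028898 0.22542736 0.23568002] [4.33695574e-05 1.79557698e-01 9.83747439e-01 8.95840115e-05] [ 3.32663711e-01  3.59066450e-01  1.37255533e+00  1.14987923e-04
  1.40980735e+00 -8.77077390e-01] [ 0.06215043  0.03909493 -0.00372401] [-0.31295322  0.83057193  0.02164519]
```

View pics/w1.png

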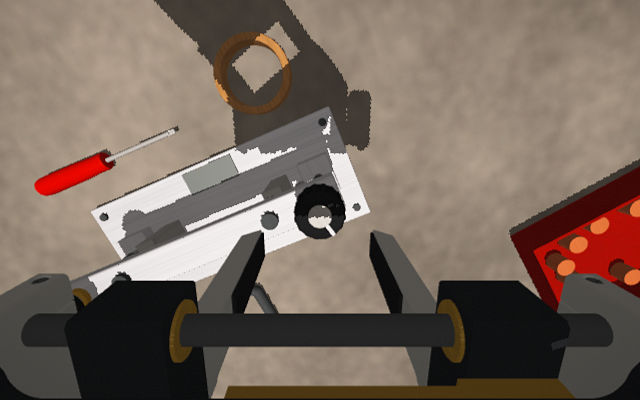

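The wrist picture shows the left knob centred at (319,211), with a white mark, midway between the fingers. I'll descend and grip.

servo_tool([
  [0,0,0,0,0,-0.035,0.3],
  [0,0,0,0,0,-0.07,0.3],
  [0,0,0,0,0,-0.075,0.3],
  [0,0,0,0,0,-0.075,0.8],
  [0,0,0,0,0,-0.075,0.8],
])

```text
time: 2.4
tcp_pos: [0.5417, 0.2249, 0.1625]
ee_rot: [0.001, 0.18, 0.984, 0.001]
ft_force: [0.7, -0.1, -0.1]
grip_width: 0.0534
finger_force: 0.0
```

servo_tool([
  [0,0,0,0,0,0,0.8],
  [0,0,0,0,0,0,0.8],
])

```text
time: 2.6
tcp_pos: [0.5414, 0.2237, 0.162]
ee_rot: [0.001, 0.18, 0.984, -0.0]
ft_force: [-2.6, 0.2, 6.6]
grip_width: 0.0395
finger_force: 40.0
```

```bash
cat > st.py <<'E'
from h import *
s=robot.read_state();w=s['ee_rot']
print('t',s['time'],np.round(s['tcp_pos'],4),'yaw',round(float(np.degrees(2*np.arctan2(-w[1],w[2]))),2),'F',np.round(s['ft_force'],1),'T',np.round(s['ft_torque'],3),'q6',round(s['q'][5],2),'grip',round(s['grip_width'],4),round(s['finger_force'],1))
E
python3 st.py
```

```text
t 2.6 [0.5414 0.2237 0.162 ] yaw -20.79 F [-2.6  0.2  6.6] T [ 0.185  0.467 -0.023] q6 -0.88 grip 0.0395 40.0
```

servo_tool([
  [0,0,-8,0,0,0,0.8],
  [0,0,-16,0,0,0,0.8],
])

```text
time: 2.8
tcp_pos: [0.5415, 0.2239, 0.162]
ee_rot: [0.001, 0.318, 0.948, 0.0]
ft_force: [-2.3, -3.5, 6.2]
grip_width: 0.0393
finger_force: 40.0
```

```bash
python3 st.py
```

```text
t 2.8 [0.5415 0.2239 0.162 ] yaw -37.1 F [-2.3 -3.5  6.2] T [-0.802  0.612  0.167] q6 -0.59 grip 0.0393 40.0
```

servo_tool([
  [0,0,-8,0,0,0,0.8],
  [0,0,-16,0,0,0,0.8],
])

```text
time: 3.0
tcp_pos: [0.5415, 0.2239, 0.162]
ee_rot: [0.001, 0.447, 0.894, 0.0]
ft_force: [-2.7, -3.0, 5.9]
grip_width: 0.0393
finger_force: 40.0
```

```bash
python3 st.py
```

```text
t 3.0 [0.5415 0.2239 0.162 ] yaw -53.11 F [-2.7 -3.   5.9] T [-0.776  0.601  0.186] q6 -0.31 grip 0.0393 40.0
```

servo_tool([
  [0,0,-8,0,0,0,0.8],
])

```text
time: 3.1
tcp_pos: [0.5415, 0.2239, 0.162]
ee_rot: [0.001, 0.508, 0.861, 0.0]
ft_force: [-2.8, -3.1, 5.6]
grip_width: 0.0396
finger_force: 40.0
```

```bash
python3 st.py
```

```text
t 3.1 [0.5415 0.2239 0.162 ] yaw -61.11 F [-2.8 -3.1  5.6] T [-0.679  0.588  0.151] q6 -0.17 grip 0.0396 40.0
```

servo_tool([
  [0,0,0,0,0,0,0.8],
  [0,0,0,0,0,0,0.8],
])

```text
time: 3.3
tcp_pos: [0.5415, 0.2239, 0.162]
ee_rot: [0.001, 0.506, 0.862, 0.0]
ft_force: [-3.5, -3.1, 6.6]
grip_width: 0.0395
finger_force: 40.0
```

```bash
python3 st.py
```

```text
t 3.3 [0.5415 0.2239 0.162 ] yaw -60.83 F [-3.5 -3.1  6.6] T [-0.721  0.554 -0.243] q6 -0.18 grip 0.0395 40.0
```

servo_tool([
  [0,0,0,0,0,0,0.3],
  [0,0,0,0,0,0,0.3],
  [0,0,0,0,0,0.035,0.3],
  [0,0,8,0,-0.02,0.055,0.3],
  [0,0,16,0.002,-0.06,0.055,0.3],
])

```text
time: 3.8
tcp_pos: [0.5439, 0.1654, 0.2186]
ee_rot: [0.002, 0.377, 0.926, 0.002]
ft_force: [0.7, -0.4, -0.2]
grip_width: 0.0658
finger_force: 0.0
```

servo_tool([
  [0,0,8,0.002,-0.045,0,0.3],
  [0,0,16,0.004,-0.09,0,0.3],
  [0,0,24,0.006,-0.135,0,0.3],
  [0,0,24,0.009,-0.18,0,0.3],
  [0,0,24,0.0095,-0.202,0,0.3],
])

```text
time: 4.3
tcp_pos: [0.5527, -0.0409, 0.2157]
ee_rot: [0.0, 0.181, 0.983, -0.0]
ft_force: [0.6, 0.9, 0.3]
grip_width: 0.0657
finger_force: 0.0
```

servo_tool([
  [0,0,0,0,0,0,0.3],
  [0,0,0,0,0,0,0.3],
])

```text
time: 4.5
tcp_pos: [0.5527, -0.0376, 0.2155]
ee_rot: [0.0, 0.181, 0.984, 0.0]
ft_force: [-0.0, 0.5, 1.3]
grip_width: 0.0659
finger_force: 0.0
```

```bash
python3 - <<'E'
from h import *
pic('wrist','w2'); look('wrist',['knob_r_grip']); 
pic('scene','s2'); look('scene',['bar_l','bar_r'])
E
python3 st.py
```

```text
wrist knob_r_grip [([0.5498, -0.0435, 0.1772], 0.64)]
scene bar_l [([0.5418, 0.2225, 0.1261], 0.7), ([0.5496, -0.0374, 0.1412], 0.62)]
scene bar_r [([0.5418, 0.2225, 0.1261], 0.7), ([0.5496, -0.0374, 0.1412], 0.62)]
t 4.75 [ 0.5527 -0.0368  0.2155] yaw -20.71 F [ 0.5 -0.3 -0.5] T [-0.029 -0.002  0.034] q6 -1.34 grip 0.0658 0.0
```

View pics/w2.png

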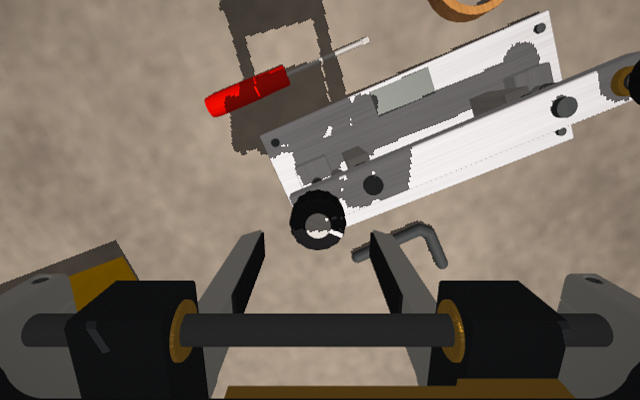

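The knob is at (318,220), centred between the fingers. I'll descend, grip and turn 40° as well.

servo_tool([
  [0,0,0,0,0,-0.04,0.3],
  [0,0,0,0,0,-0.055,0.3],
  [0,0,0,0,0,-0.055,0.8],
  [0,0,0,0,0,-0.055,0.8],
  [0,0,0,0,0,-0.055,0.8],
])

```text
time: 5.25
tcp_pos: [0.5533, -0.0377, 0.1618]
ee_rot: [0.001, 0.18, 0.984, 0.0]
ft_force: [0.5, 0.3, 0.7]
grip_width: 0.0452
finger_force: 0.0
```

servo_tool([
  [0,0,0,0,0,0,0.8],
  [0,0,-8,0,0,0,0.8],
  [0,0,-16,0,0,0,0.8],
])

```text
time: 5.55
tcp_pos: [0.553, -0.038, 0.1617]
ee_rot: [0.001, 0.318, 0.948, -0.0]
ft_force: [-3.3, -3.2, 4.9]
grip_width: 0.0394
finger_force: 40.0
```

```bash
python3 st.py
```

```text
t 5.55 [ 0.553  -0.038   0.1617] yaw -37.08 F [-3.3 -3.2  4.9] T [-0.679  0.706  0.197] q6 -1.06 grip 0.0394 40.0
```

servo_tool([
  [0,0,-8,0,0,0,0.8],
  [0,0,-16,0,0,0,0.8],
])

```text
time: 5.75
tcp_pos: [0.5525, -0.0386, 0.1617]
ee_rot: [0.0, 0.447, 0.895, -0.001]
ft_force: [-9.9, -5.8, 6.5]
grip_width: 0.0389
finger_force: 40.0
```

```bash
python3 st.py
```

```text
t 5.75 [ 0.5525 -0.0386  0.1617] yaw -53.11 F [-9.9 -5.8  6.5] T [-1.257  1.702  0.212] q6 -0.78 grip 0.0389 40.0
```

servo_tool([
  [0,0,-8,0,0,0,0.8],
])

```text
time: 5.85
tcp_pos: [0.5521, -0.0388, 0.1617]
ee_rot: [0.0, 0.508, 0.861, -0.001]
ft_force: [-12.2, -7.1, 8.9]
grip_width: 0.0394
finger_force: 40.0
```

```bash
python3 st.py
```

```text
t 5.85 [ 0.5521 -0.0388  0.1617] yaw -61.11 F [-12.2  -7.1   8.9] T [-1.542  2.3    0.246] q6 -0.64 grip 0.0394 40.0
```

servo_tool([
  [0,0,0,0,0,0,0.8],
  [0,0,0,0,0,0,0.8],
])

```text
time: 6.05
tcp_pos: [0.5521, -0.0388, 0.1617]
ee_rot: [0.0, 0.506, 0.862, -0.001]
ft_force: [-9.9, -6.5, 7.9]
grip_width: 0.0395
finger_force: 40.0
```

```bash
python3 st.py
```

```text
t 6.05 [ 0.5521 -0.0388  0.1617] yaw -60.84 F [-9.9 -6.5  7.9] T [-1.354  1.922 -0.222] q6 -0.64 grip 0.0395 40.0
```

servo_tool([
  [0,0,0,0,0,0,0.3],
  [0,0,0,0,0,0,0.3],
  [0,0,0,0,0,0.035,0.3],
  [0,0,8,0,0.02,0.055,0.3],
  [0,0,16,-0.002,0.06,0.055,0.3],
])

```text
time: 6.55
tcp_pos: [0.552, 0.0214, 0.2188]
ee_rot: [0.003, 0.38, 0.925, 0.001]
ft_force: [0.8, 0.9, 0.1]
grip_width: 0.0658
finger_force: 0.0
```

servo_tool([
  [0,0,8,-0.002,0.045,0,0.3],
  [0,0,16,-0.004,0.09,0,0.3],
  [0,0,24,-0.006,0.135,0,0.3],
  [0,0,24,-0.009,0.18,0,0.3],
  [0,0,24,-0.0095,0.202,0,0.3],
])

```text
time: 7.05
tcp_pos: [0.5405, 0.2276, 0.2157]
ee_rot: [0.0, 0.179, 0.984, 0.0]
ft_force: [0.1, -0.7, 0.0]
grip_width: 0.0657
finger_force: 0.0
```

servo_tool([
  [0,0,0,0,0,0,0.3],
  [0,0,0,0,0,-0.03,0.3],
  [0,0,0,0,0,-0.055,0.3],
  [0,0,0,0,0,-0.055,0.8],
  [0,0,0,0,0,-0.055,0.8],
])

```text
time: 7.55
tcp_pos: [0.5416, 0.2236, 0.1613]
ee_rot: [0.0, 0.181, 0.984, 0.0]
ft_force: [0.2, 0.2, 0.2]
grip_width: 0.0534
finger_force: 0.0
```

servo_tool([
  [0,0,0,0,0,0,0.8],
  [0,0,0,0,0,0,0.8],
  [0,0,-8,0,0,0,0.8],
  [0,0,-16,0,0,0,0.8],
])

```text
time: 7.95
tcp_pos: [0.5417, 0.2237, 0.1621]
ee_rot: [0.001, 0.318, 0.948, 0.0]
ft_force: [-1.7, -4.2, 5.6]
grip_width: 0.0393
finger_force: 40.0
```

```bash
python3 st.py
```

```text
t 7.95 [0.5417 0.2237 0.1621] yaw -37.1 F [-1.7 -4.2  5.6] T [-0.927  0.338  0.21 ] q6 -0.59 grip 0.0393 40.0
```

servo_tool([
  [0,0,-8,0,0,0,0.8],
  [0,0,-16,0,0,0,0.8],
])

```text
time: 8.15
tcp_pos: [0.5417, 0.2237, 0.1621]
ee_rot: [0.001, 0.447, 0.894, 0.0]
ft_force: [-2.2, -4.7, 5.8]
grip_width: 0.0394
finger_force: 40.0
```

```bash
python3 st.py
```

```text
t 8.15 [0.5417 0.2237 0.1621] yaw -53.11 F [-2.2 -4.7  5.8] T [-1.047  0.383  0.161] q6 -0.31 grip 0.0394 40.0
```

servo_tool([
  [0,0,-8,0,0,0,0.8],
])

```text
time: 8.25
tcp_pos: [0.5417, 0.2237, 0.162]
ee_rot: [0.001, 0.508, 0.861, 0.0]
ft_force: [-1.8, -4.1, 5.1]
grip_width: 0.0394
finger_force: 40.0
```

```bash
python3 st.py
```

```text
t 8.25 [0.5417 0.2237 0.162 ] yaw -61.12 F [-1.8 -4.1  5.1] T [-0.963  0.37   0.176] q6 -0.17 grip 0.0394 40.0
```

servo_tool([
  [0,0,0,0,0,0,0.8],
  [0,0,0,0,0,0,0.8],
])

```text
time: 8.45
tcp_pos: [0.5417, 0.2237, 0.1621]
ee_rot: [0.001, 0.506, 0.862, 0.0]
ft_force: [-2.0, -5.6, 5.3]
grip_width: 0.0395
finger_force: 40.0
```

```bash
python3 st.py
```

```text
t 8.45 [0.5417 0.2237 0.1621] yaw -60.84 F [-2.  -5.6  5.3] T [-0.923  0.399 -0.231] q6 -0.18 grip 0.0395 40.0
```

```bash
cat > av.py <<'E'
from h import *
v=[]
for i in range(6): v.append(robot.read_state()['ft_torque'][2]); cams.read_camera('top')
print('Tz rest',np.round(v,3),round(float(np.mean(v)),3))
E
```

servo_tool([
  [0,0,0,0,0,0,0.3],
  [0,0,0,0,0,0,0.3],
  [0,0,0,0,0,0.035,0.3],
  [0,0,8,0,-0.02,0.055,0.3],
  [0,0,16,0.002,-0.06,0.055,0.3],
])

```text
time: 8.95
tcp_pos: [0.5439, 0.1654, 0.2186]
ee_rot: [0.002, 0.377, 0.926, 0.002]
ft_force: [1.3, -0.2, -0.1]
grip_width: 0.0657
finger_force: 0.0
```

servo_tool([
  [0,0,8,0.002,-0.045,0,0.3],
  [0,0,16,0.004,-0.09,0,0.3],
  [0,0,24,0.006,-0.135,0,0.3],
  [0,0,24,0.008,-0.18,0,0.3],
  [0,0,24,0.0085,-0.203,0,0.3],
])

```text
time: 9.45
tcp_pos: [0.5516, -0.0418, 0.2158]
ee_rot: [0.0, 0.181, 0.983, -0.0]
ft_force: [0.2, 0.8, -0.5]
grip_width: 0.0658
finger_force: 0.0
```

servo_tool([
  [0,0,0,0,0,0,0.3],
  [0,0,0,0,0,-0.03,0.3],
  [0,0,0,0,0,-0.055,0.3],
  [0,0,0,0,0,-0.055,0.8],
  [0,0,0,0,0,-0.055,0.8],
])

```text
time: 9.95
tcp_pos: [0.552, -0.038, 0.1613]
ee_rot: [0.0, 0.18, 0.984, 0.0]
ft_force: [0.4, -0.7, 0.5]
grip_width: 0.053
finger_force: 0.0
```

servo_tool([
  [0,0,0,0,0,0,0.8],
  [0,0,0,0,0,0,0.8],
  [0,0,-8,0,0,0,0.8],
  [0,0,-16,0,0,0,0.8],
])

```text
time: 10.35
tcp_pos: [0.5525, -0.0379, 0.1622]
ee_rot: [0.001, 0.318, 0.948, 0.001]
ft_force: [0.8, 4.3, 4.7]
grip_width: 0.0396
finger_force: 40.0
```

```bash
python3 st.py
```

```text
t 10.35 [ 0.5525 -0.0379  0.1622] yaw -37.05 F [0.8 4.3 4.7] T [0.729 0.13  0.152] q6 -1.06 grip 0.0396 40.0
```

servo_tool([
  [0,0,-8,0,0,0,0.8],
  [0,0,-16,0,0,0,0.8],
])

```text
time: 10.55
tcp_pos: [0.5521, -0.0384, 0.1622]
ee_rot: [0.001, 0.447, 0.895, 0.0]
ft_force: [-4.6, 2.0, 5.6]
grip_width: 0.0396
finger_force: 40.0
```

```bash
python3 st.py
```

```text
t 10.55 [ 0.5521 -0.0384  0.1622] yaw -53.08 F [-4.6  2.   5.6] T [0.141 0.882 0.161] q6 -0.78 grip 0.0396 40.0
```

servo_tool([
  [0,0,-8,0,0,0,0.8],
])

```text
time: 10.65
tcp_pos: [0.5518, -0.0385, 0.1621]
ee_rot: [0.001, 0.508, 0.861, 0.0]
ft_force: [-6.3, 1.6, 6.8]
grip_width: 0.0396
finger_force: 40.0
```

```bash
python3 st.py
```

```text
t 10.65 [ 0.5518 -0.0385  0.1621] yaw -61.08 F [-6.3  1.6  6.8] T [-0.01   1.217  0.254] q6 -0.64 grip 0.0396 40.0
```

servo_tool([
  [0,0,0,0,0,0,0.8],
  [0,0,0,0,0,0,0.8],
])

```text
time: 10.85
tcp_pos: [0.5518, -0.0385, 0.1621]
ee_rot: [0.001, 0.506, 0.863, 0.0]
ft_force: [-4.6, 2.1, 7.0]
grip_width: 0.0391
finger_force: 40.0
```

```bash
python3 st.py; python3 av.py
```

```text
t 10.85 [ 0.5518 -0.0385  0.1621] yaw -60.8 F [-4.6  2.1  7. ] T [ 0.181  0.948 -0.205] q6 -0.65 grip 0.0391 40.0
Tz rest [-0.205 -0.229 -0.185 -0.226 -0.219 -0.207] -0.212
```

servo_tool([
  [0,0,0,0,0,0,0.3],
  [0,0,0,0,0,0,0.3],
  [0,0,0,0,0,0.035,0.3],
  [0,0,8,0,0.02,0.055,0.3],
  [0,0,16,-0.002,0.06,0.055,0.3],
])

```text
time: 11.65
tcp_pos: [0.551, 0.0203, 0.2187]
ee_rot: [0.003, 0.38, 0.925, 0.001]
ft_force: [1.2, 0.8, -0.7]
grip_width: 0.0657
finger_force: 0.0
```

servo_tool([
  [0,0,8,-0.002,0.045,0,0.3],
  [0,0,16,-0.004,0.09,0,0.3],
  [0,0,24,-0.006,0.135,0,0.3],
  [0,0,24,-0.008,0.18,0,0.3],
  [0,0,24,-0.0085,0.203,0,0.3],
])

```text
time: 12.15
tcp_pos: [0.5406, 0.2274, 0.2157]
ee_rot: [0.0, 0.179, 0.984, 0.0]
ft_force: [0.6, -1.2, 1.1]
grip_width: 0.0657
finger_force: 0.0
```

servo_tool([
  [0,0,0,0,0,0,0.3],
  [0,0,0,0,0,-0.03,0.3],
  [0,0,0,0,0,-0.055,0.3],
  [0,0,0,0,0,-0.055,0.8],
  [0,0,0,0,0,-0.055,0.8],
])

```text
time: 12.65
tcp_pos: [0.5416, 0.2235, 0.1614]
ee_rot: [0.0, 0.181, 0.984, 0.0]
ft_force: [0.2, 0.3, 1.0]
grip_width: 0.0536
finger_force: 0.0
```

servo_tool([
  [0,0,0,0,0,0,0.8],
  [0,0,0,0,0,0,0.8],
  [0,0,-8,0,0,0,0.8],
  [0,0,-16,0,0,0,0.8],
])

```text
time: 13.05
tcp_pos: [0.5417, 0.2237, 0.1621]
ee_rot: [0.001, 0.318, 0.948, 0.0]
ft_force: [-1.4, -4.7, 5.1]
grip_width: 0.0393
finger_force: 40.0
```

```bash
python3 st.py
```

```text
t 13.05 [0.5417 0.2237 0.1621] yaw -37.1 F [-1.4 -4.7  5.1] T [-0.882  0.333  0.222] q6 -0.59 grip 0.0393 40.0
```

servo_tool([
  [0,0,0,0,0,0,0.8],
  [0,0,0,0,0,0,0.8],
])

```text
time: 13.25
tcp_pos: [0.5417, 0.2237, 0.162]
ee_rot: [0.001, 0.316, 0.949, 0.0]
ft_force: [-2.0, -3.9, 5.9]
grip_width: 0.0393
finger_force: 40.0
```

```bash
python3 av.py
```

```text
Tz rest [-0.18  -0.151 -0.178 -0.212 -0.136 -0.137] -0.166
```

servo_tool([
  [0,0,-8,0,0,0,0.8],
  [0,0,-16,0,0,0,0.8],
])

```text
time: 13.75
tcp_pos: [0.5417, 0.2237, 0.1621]
ee_rot: [0.001, 0.447, 0.895, 0.0]
ft_force: [-2.3, -4.9, 4.9]
grip_width: 0.0396
finger_force: 40.0
```

```bash
python3 st.py
```

```text
t 13.75 [0.5417 0.2237 0.1621] yaw -53.06 F [-2.3 -4.9  4.9] T [-1.016  0.411  0.266] q6 -0.31 grip 0.0396 40.0
```

servo_tool([
  [0,0,0,0,0,0,0.8],
  [0,0,0,0,0,0,0.8],
])

```text
time: 13.95
tcp_pos: [0.5417, 0.2237, 0.162]
ee_rot: [0.001, 0.445, 0.896, 0.0]
ft_force: [-1.4, -3.9, 4.7]
grip_width: 0.0391
finger_force: 40.0
```

```bash
python3 st.py; python3 av.py
```

```text
t 13.95 [0.5417 0.2237 0.162 ] yaw -52.8 F [-1.4 -3.9  4.7] T [-0.979  0.349 -0.096] q6 -0.32 grip 0.0391 40.0
Tz rest [-0.096 -0.136 -0.129 -0.178 -0.168 -0.127] -0.139
```

servo_tool([
  [0,0,0,0,0,0,0.3],
  [0,0,0,0,0,0,0.3],
  [0,0,0,0,0,0.035,0.3],
  [0,0,8,0,-0.02,0.055,0.3],
  [0,0,16,0.002,-0.06,0.055,0.3],
])

```text
time: 14.75
tcp_pos: [0.5439, 0.1654, 0.2186]
ee_rot: [0.002, 0.311, 0.95, 0.002]
ft_force: [0.7, 0.7, -0.9]
grip_width: 0.0656
finger_force: 0.0
```

servo_tool([
  [0,0,8,0.002,-0.045,0,0.3],
  [0,0,16,0.004,-0.09,0,0.3],
  [0,0,16,0.006,-0.135,0,0.3],
  [0,0,16,0.008,-0.18,0,0.3],
  [0,0,16,0.0083,-0.2035,0,0.3],
])

```text
time: 15.25
tcp_pos: [0.5514, -0.0422, 0.2157]
ee_rot: [0.0, 0.181, 0.983, -0.0]
ft_force: [0.5, 0.9, -0.6]
grip_width: 0.066
finger_force: 0.0
```

servo_tool([
  [0,0,0,0,0,0,0.3],
  [0,0,0,0,0,-0.03,0.3],
  [0,0,0,0,0,-0.055,0.3],
  [0,0,0,0,0,-0.055,0.8],
  [0,0,0,0,0,-0.055,0.8],
])

```text
time: 15.75
tcp_pos: [0.5518, -0.0385, 0.1613]
ee_rot: [0.0, 0.18, 0.984, 0.0]
ft_force: [0.3, 0.7, 1.0]
grip_width: 0.053
finger_force: 0.0
```

servo_tool([
  [0,0,0,0,0,0,0.8],
  [0,0,0,0,0,0,0.8],
  [0,0,-8,0,0,0,0.8],
  [0,0,-16,0,0,0,0.8],
])

```text
time: 16.15
tcp_pos: [0.5525, -0.0379, 0.1622]
ee_rot: [0.001, 0.318, 0.948, 0.001]
ft_force: [1.7, 7.9, 2.8]
grip_width: 0.0392
finger_force: 40.0
```

```bash
python3 st.py
```

```text
t 16.15 [ 0.5525 -0.0379  0.1622] yaw -37.03 F [1.7 7.9 2.8] T [ 1.19  -0.185  0.172] q6 -1.06 grip 0.0392 40.0
```

servo_tool([
  [0,0,0,0,0,0,0.8],
  [0,0,0,0,0,0,0.8],
])

```text
time: 16.35
tcp_pos: [0.5525, -0.0379, 0.1622]
ee_rot: [0.001, 0.315, 0.949, 0.001]
ft_force: [2.8, 9.4, 3.0]
grip_width: 0.0397
finger_force: 40.0
```

```bash
python3 av.py
```

```text
Tz rest [-0.201 -0.171 -0.173 -0.191 -0.273 -0.213] -0.204
```

servo_tool([
  [0,0,-8,0,0,0,0.8],
  [0,0,-16,0,0,0,0.8],
])

```text
time: 16.85
tcp_pos: [0.5521, -0.0384, 0.1622]
ee_rot: [0.001, 0.446, 0.895, 0.001]
ft_force: [-2.8, 4.5, 5.9]
grip_width: 0.039
finger_force: 40.0
```

```bash
python3 st.py
```

```text
t 16.85 [ 0.5521 -0.0384  0.1622] yaw -53.04 F [-2.8  4.5  5.9] T [0.622 0.538 0.251] q6 -0.78 grip 0.039 40.0
```

servo_tool([
  [0,0,0,0,0,0,0.8],
  [0,0,0,0,0,0,0.8],
])

```text
time: 17.05
tcp_pos: [0.5521, -0.0384, 0.1622]
ee_rot: [0.001, 0.444, 0.896, 0.001]
ft_force: [-0.9, 5.8, 4.9]
grip_width: 0.0393
finger_force: 40.0
```

```bash
python3 st.py; python3 av.py
```

```text
t 17.05 [ 0.5521 -0.0384  0.1622] yaw -52.78 F [-0.9  5.8  4.9] T [ 0.917  0.275 -0.163] q6 -0.79 grip 0.0393 40.0
Tz rest [-0.163 -0.139 -0.12  -0.179 -0.147 -0.155] -0.15
```

servo_tool([
  [0,0,-5,0,0,0,0.8],
  [0,0,-10,0,0,0,0.8],
  [0,0,-10,0,0,0,0.8],
  [0,0,-10,0,0,0,0.8],
])

```text
time: 17.75
tcp_pos: [0.5517, -0.0386, 0.1622]
ee_rot: [0.0, 0.521, 0.854, 0.001]
ft_force: [-5.1, 5.4, 5.6]
grip_width: 0.0392
finger_force: 40.0
```

```bash
sed -i 's/range(6)/range(12)/' av.py; python3 st.py; python3 av.py
```

```text
t 17.75 [ 0.5517 -0.0386  0.1622] yaw -62.78 F [-5.1  5.4  5.6] T [ 0.667  0.762 -0.152] q6 -0.61 grip 0.0392 40.0
Tz rest [-0.152 -0.13  -0.198 -0.123 -0.134 -0.081 -0.105 -0.147 -0.166 -0.126
 -0.119 -0.109] -0.133
```

servo_tool([
  [0,0,0,0,0,0,0.3],
  [0,0,0,0,0,0,0.3],
  [0,0,0,0,0,0.035,0.3],
  [0,0,8,0,0.02,0.055,0.3],
  [0,0,16,-0.002,0.06,0.055,0.3],
])

```text
time: 18.85
tcp_pos: [0.5508, 0.0197, 0.2188]
ee_rot: [0.003, 0.396, 0.918, 0.001]
ft_force: [1.0, -0.1, -0.0]
grip_width: 0.0658
finger_force: 0.0
```

servo_tool([
  [0,0,8,-0.002,0.045,0,0.3],
  [0,0,16,-0.004,0.09,0,0.3],
  [0,0,24,-0.006,0.135,0,0.3],
  [0,0,26,-0.008,0.18,0,0.3],
  [0,0,26,-0.0083,0.2035,0,0.3],
])

```text
time: 19.35
tcp_pos: [0.5407, 0.2273, 0.2158]
ee_rot: [0.0, 0.179, 0.984, 0.0]
ft_force: [-0.1, -1.0, 0.2]
grip_width: 0.066
finger_force: 0.0
```

servo_tool([
  [0,0,0,0,0,0,0.3],
  [0,0,0,0,0,-0.03,0.3],
  [0,0,0,0,0,-0.055,0.3],
  [0,0,0,0,0,-0.055,0.8],
  [0,0,0,0,0,-0.055,0.8],
])

```text
time: 19.85
tcp_pos: [0.5416, 0.2235, 0.1614]
ee_rot: [0.0, 0.181, 0.984, 0.0]
ft_force: [0.8, 0.7, 0.8]
grip_width: 0.0531
finger_force: 0.0
```

servo_tool([
  [0,0,0,0,0,0,0.8],
  [0,0,0,0,0,0,0.8],
  [0,0,-4,0,0,0,0.8],
  [0,0,-4,0,0,0,0.8],
  [0,0,-4,0,0,0,0.8],
])

```text
time: 20.35
tcp_pos: [0.5417, 0.2237, 0.162]
ee_rot: [0.001, 0.215, 0.977, 0.0]
ft_force: [-2.2, -5.4, 6.1]
grip_width: 0.039
finger_force: 40.0
```

```bash
python3 st.py; python3 av.py
```

```text
t 20.35 [0.5417 0.2237 0.162 ] yaw -24.79 F [-2.2 -5.4  6.1] T [-0.853  0.285 -0.11 ] q6 -0.81 grip 0.039 40.0
Tz rest [-0.11  -0.121 -0.085 -0.095 -0.086 -0.091 -0.069 -0.105 -0.091 -0.089
 -0.057 -0.159] -0.096
```

servo_tool([
  [0,0,8,0,0,0,0.8],
])

```text
time: 21.05
tcp_pos: [0.5417, 0.2237, 0.162]
ee_rot: [0.001, 0.146, 0.989, 0.0]
ft_force: [-1.6, -4.4, 5.5]
grip_width: 0.0395
finger_force: 40.0
```

```bash
python3 st.py
```

```text
t 21.05 [0.5417 0.2237 0.162 ] yaw -16.76 F [-1.6 -4.4  5.5] T [-0.856  0.273 -0.094] q6 -0.95 grip 0.0395 40.0
```

servo_tool([
  [0,0,0,0,0,0,0.8],
  [0,0,0,0,0,0,0.8],
])

```text
time: 21.25
tcp_pos: [0.5417, 0.2237, 0.162]
ee_rot: [0.001, 0.146, 0.989, -0.0]
ft_force: [-0.8, -5.5, 5.8]
grip_width: 0.0393
finger_force: 40.0
```

```bash
python3 st.py; python3 av.py
```

```text
t 21.25 [0.5417 0.2237 0.162 ] yaw -16.74 F [-0.8 -5.5  5.8] T [-0.899  0.294  0.244] q6 -0.95 grip 0.0393 40.0
Tz rest [0.244 0.243 0.249 0.227 0.287 0.2   0.268 0.274 0.233 0.301 0.28  0.289] 0.258
```

servo_tool([
  [0,0,0,0,0,0,0.3],
  [0,0,0,0,0,0,0.3],
  [0,0,0,0,0,0.035,0.3],
  [0,0,0,0,-0.02,0.055,0.3],
  [0,0,0,0.002,-0.06,0.055,0.3],
])

```text
time: 22.35
tcp_pos: [0.5439, 0.1655, 0.2185]
ee_rot: [0.002, 0.144, 0.99, 0.001]
ft_force: [0.6, -0.5, -1.2]
grip_width: 0.0656
finger_force: 0.0
```

servo_tool([
  [0,0,0,0.002,-0.045,0,0.3],
  [0,0,0,0.004,-0.09,0,0.3],
  [0,0,-4,0.006,-0.135,0,0.3],
  [0,0,-4,0.008,-0.18,0,0.3],
  [0,0,-4,0.0083,-0.2025,0,0.3],
])

```text
time: 22.85
tcp_pos: [0.5514, -0.0413, 0.2157]
ee_rot: [0.0, 0.181, 0.983, -0.0]
ft_force: [0.5, 0.3, 0.0]
grip_width: 0.0655
finger_force: 0.0
```

servo_tool([
  [0,0,0,0,0,0,0.3],
  [0,0,0,0,0,-0.03,0.3],
  [0,0,0,0,0,-0.055,0.3],
  [0,0,0,0,0,-0.055,0.8],
  [0,0,0,0,0,-0.055,0.8],
])

```text
time: 23.35
tcp_pos: [0.5517, -0.0375, 0.1612]
ee_rot: [0.0, 0.18, 0.984, 0.0]
ft_force: [-0.1, -0.4, 1.1]
grip_width: 0.0531
finger_force: 0.0
```

servo_tool([
  [0,0,0,0,0,0,0.8],
  [0,0,0,0,0,0,0.8],
  [0,0,-6,0,0,0,0.8],
  [0,0,-6,0,0,0,0.8],
  [0,0,-6,0,0,0,0.8],
])

```text
time: 23.85
tcp_pos: [0.5524, -0.0374, 0.1621]
ee_rot: [0.001, 0.232, 0.973, 0.001]
ft_force: [2.8, 6.1, 3.2]
grip_width: 0.0395
finger_force: 40.0
```

```bash
python3 st.py; python3 av.py
```

```text
t 23.85 [ 0.5524 -0.0374  0.1621] yaw -26.78 F [2.8 6.1 3.2] T [ 1.01  -0.26  -0.123] q6 -1.24 grip 0.0395 40.0
Tz rest [-0.123 -0.11  -0.106 -0.188 -0.105 -0.196 -0.123 -0.118 -0.099 -0.114
 -0.182 -0.127] -0.133
```

servo_tool([
  [0,0,6,0,0,0,0.8],
  [0,0,6,0,0,0,0.8],
  [0,0,6,0,0,0,0.8],
])

```text
time: 24.75
tcp_pos: [0.5525, -0.0372, 0.1621]
ee_rot: [0.002, 0.18, 0.984, 0.001]
ft_force: [2.1, 8.2, 2.8]
grip_width: 0.0394
finger_force: 40.0
```

```bash
python3 st.py; python3 av.py
```

```text
t 24.75 [ 0.5525 -0.0372  0.1621] yaw -20.72 F [2.1 8.2 2.8] T [ 1.24  -0.417  0.299] q6 -1.34 grip 0.0394 40.0
Tz rest [0.299 0.277 0.262 0.261 0.201 0.26  0.267 0.261 0.177 0.279 0.294 0.267] 0.259
```

servo_tool([
  [0,0,-5,0,0,0,0.8],
  [0,0,-5,0,0,0,0.8],
  [0,0,-5,0,0,0,0.8],
])

```text
time: 25.65
tcp_pos: [0.5524, -0.0373, 0.1621]
ee_rot: [0.001, 0.223, 0.975, 0.001]
ft_force: [2.0, 6.4, 3.6]
grip_width: 0.0392
finger_force: 40.0
```

servo_tool([
  [0,0,0,0,0,0,0.3],
  [0,0,0,0,0,0,0.3],
  [0,0,0,0,0,0.035,0.3],
  [0,0,0,0,0,0.08,0.3],
  [0,0,0,0,0,0.1,0.3],
])

```text
time: 26.15
tcp_pos: [0.5521, -0.0385, 0.2648]
ee_rot: [0.002, 0.223, 0.975, 0.0]
ft_force: [0.3, -0.5, 0.5]
grip_width: 0.066
finger_force: 0.0
```

servo_tool([
  [0,0,0,0,0,0,0.3],
  [0,0,0,0,0,0,0.3],
  [0,0,0,0,0,0,0.3],
])

```text
time: 26.45
tcp_pos: [0.5511, -0.0383, 0.2591]
ee_rot: [-0.001, 0.223, 0.975, -0.0]
ft_force: [-0.0, 0.7, 0.2]
grip_width: 0.0662
finger_force: 0.0
```

```bash
python3 st.py; python3 av.py; python3 - <<'E'
from h import *
d=pic('scene','s9'); cv2.imwrite('pics/c9.png',cv2.resize(d['image'][90:300,230:430],(571,600)))
E
```

```text
t 26.45 [ 0.5511 -0.0383  0.2591] yaw -25.79 F [-0.   0.7  0.2] T [0.048 0.035 0.034] q6 -1.26 grip 0.0662 0.0
Tz rest [ 0.034  0.064 -0.039 -0.031 -0.039 -0.002 -0.011  0.007 -0.027  0.002
  0.007  0.012] -0.002
```

View pics/c9.png

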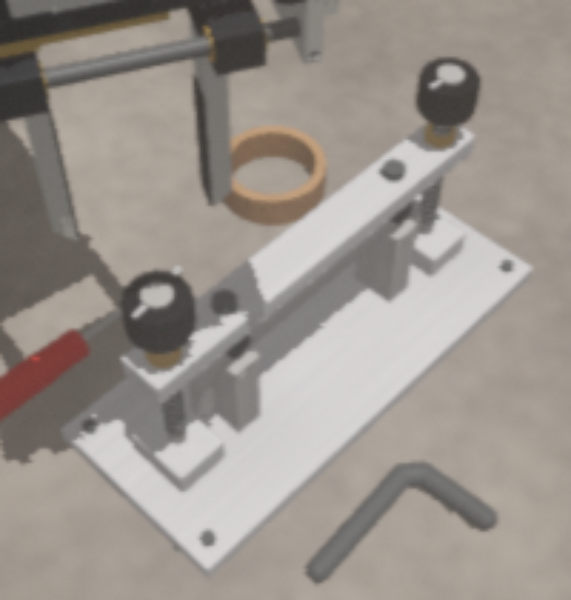

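The crop shows the bar level with both pads down on the tube, at about (235,345) and (405,215). The gripper is clear and the bystanders are where they were. The load estimates of 21–30 N sit on the low side, so I'll add a little on each knob.

servo_tool([
  [0,0,0,0,0,-0.04,0.3],
  [0,0,0,0,0,-0.08,0.3],
  [0,0,0,0,0,-0.1,0.3],
  [0,0,0,0,0,-0.1,0.8],
  [0,0,0,0,0,-0.1,0.8],
])

```text
time: 27.6
tcp_pos: [0.5519, -0.0384, 0.1614]
ee_rot: [0.0, 0.223, 0.975, 0.0]
ft_force: [0.4, -0.4, 0.1]
grip_width: 0.0532
finger_force: 0.0
```

servo_tool([
  [0,0,0,0,0,0,0.8],
  [0,0,0,0,0,0,0.8],
  [0,0,-7,0,0,0,0.8],
  [0,0,-7,0,0,0,0.8],
  [0,0,-7,0,0,0,0.8],
])

```text
time: 28.1
tcp_pos: [0.5525, -0.0377, 0.1622]
ee_rot: [0.002, 0.282, 0.959, 0.001]
ft_force: [2.6, 4.3, 2.8]
grip_width: 0.0391
finger_force: 40.0
```

```bash
python3 st.py; python3 av.py
```

```text
t 28.1 [ 0.5525 -0.0377  0.1622] yaw -32.79 F [2.6 4.3 2.8] T [ 0.725 -0.415 -0.108] q6 -1.13 grip 0.0391 40.0
Tz rest [-0.108 -0.109 -0.055 -0.073 -0.06  -0.11  -0.1   -0.11  -0.109 -0.092
 -0.104 -0.127] -0.096
```

servo_tool([
  [0,0,0,0,0,0,0.3],
  [0,0,0,0,0,0,0.3],
  [0,0,0,0,0,0.035,0.3],
  [0,0,6,0,0.02,0.055,0.3],
  [0,0,12,-0.002,0.06,0.055,0.3],
])

```text
time: 29.2
tcp_pos: [0.5507, 0.0206, 0.2188]
ee_rot: [0.003, 0.18, 0.984, 0.0]
ft_force: [1.3, 1.2, -1.4]
grip_width: 0.0659
finger_force: 0.0
```

servo_tool([
  [0,0,0,-0.002,0.045,0,0.3],
  [0,0,0,-0.004,0.09,0,0.3],
  [0,0,0,-0.006,0.135,0,0.3],
  [0,0,0,-0.008,0.18,0,0.3],
  [0,0,0,-0.0083,0.2025,0,0.3],
])

```text
time: 29.7
tcp_pos: [0.5406, 0.2272, 0.2158]
ee_rot: [0.0, 0.179, 0.984, 0.0]
ft_force: [-0.5, -1.0, -0.5]
grip_width: 0.0658
finger_force: 0.0
```

servo_tool([
  [0,0,0,0,0,0,0.3],
  [0,0,0,0,0,-0.03,0.3],
  [0,0,0,0,0,-0.055,0.3],
  [0,0,0,0,0,-0.055,0.8],
  [0,0,0,0,0,-0.055,0.8],
])

```text
time: 30.2
tcp_pos: [0.5416, 0.2234, 0.1614]
ee_rot: [0.0, 0.181, 0.984, 0.0]
ft_force: [0.1, -0.4, 0.1]
grip_width: 0.0536
finger_force: 0.0
```

servo_tool([
  [0,0,0,0,0,0,0.8],
  [0,0,0,0,0,0,0.8],
  [0,0,-4,0,0,0,0.8],
  [0,0,-4,0,0,0,0.8],
  [0,0,-4,0,0,0,0.8],
])

```text
time: 30.7
tcp_pos: [0.5417, 0.2237, 0.1621]
ee_rot: [0.001, 0.215, 0.977, 0.0]
ft_force: [-1.7, -4.0, 6.4]
grip_width: 0.0397
finger_force: 40.0
```

```bash
python3 st.py; python3 av.py
```

```text
t 30.7 [0.5417 0.2237 0.1621] yaw -24.81 F [-1.7 -4.   6.4] T [-0.914  0.29  -0.079] q6 -0.81 grip 0.0397 40.0
Tz rest [-0.079 -0.111 -0.084 -0.088 -0.113 -0.148 -0.138 -0.096 -0.131 -0.128
 -0.125 -0.116] -0.113
```

servo_tool([
  [0,0,0,0,0,0,0.3],
  [0,0,0,0,0,0,0.3],
  [0,0,0,0,0,0.035,0.3],
  [0,0,0,0,0,0.08,0.3],
  [0,0,0,0,0,0.1,0.3],
])

```text
time: 31.8
tcp_pos: [0.5418, 0.2245, 0.2648]
ee_rot: [0.002, 0.214, 0.977, 0.001]
ft_force: [0.3, -0.5, 0.7]
grip_width: 0.0657
finger_force: 0.0
```

servo_tool([
  [0,0,0,0,0,0,0.3],
  [0,0,0,0,0,0,0.3],
  [0,0,0,0,0,0,0.3],
])

```text
time: 32.1
tcp_pos: [0.5408, 0.2241, 0.2589]
ee_rot: [-0.001, 0.215, 0.977, -0.001]
ft_force: [0.6, 0.0, -0.3]
grip_width: 0.0659
finger_force: 0.0
```

```bash
python3 st.py; python3 -c "
from h import *
print(sign_off())"
```

```text
t 32.1 [0.5408 0.2241 0.2589] yaw -24.78 F [ 0.6  0.  -0.3] T [-0.047  0.043  0.043] q6 -0.81 grip 0.0659 0.0
the job is handed in; nothing more can be done
None
```

The tube is clamped and the job is handed in at 32 s: by feel each screw carries roughly 27–39 N, the bar looked level in the last picture, the knobs are released and the bystanders weren't touched; the hand-in returned no verdict.

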